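# True up the swinging fence of a glass assembly board with a cutting square

### The job

Sweep all three glass chips off the assembly board into the trough on its edge with the scraper block (neither fingers nor square may touch the chips), then set the scraper down on the bench, clear of the board. Then lay the cutting square flat on the board and press it into the corner of the two fences, so that it swings the loose side fence out true and its two outer edges lie flush and firm against both fences. Finish while still gripping it and pressing it there, so that the fence can be locked, and leave the other things on the bench alone.

Things in the scene. Friction and masses are not known exactly. Their poses are not given: they have to be found in the camera images.
- board: Wooden assembly board, pencil grid on top, on cleats, fixed to the bench; its top is 30 mm above the bench. Origin: on the bench, exactly below the point where the fences' inner faces meet when square (the corner). x runs from the corner into the back fence, y into the side fence, z up. The flat top spans x -220 to +45 mm and y -250 to +55 mm; past its edge y = -250 mm lies the chip trough.
- corner (a point): The corner point: where the two fences' inner faces meet when square, on the board's top surface (30 mm above the bench). Axes as the board's.
- trough (a point): Centre of the inner floor of the steel chip trough, at board x -88, y -290 mm from the corner; floor 4 mm above the bench. Open on top, inside 219 mm along board x and 74 mm along board y (y -253 to -327 mm); rims 26 to 27 mm above the bench, so 3 mm below the board's top. Axes as the board's.
- back_fence: Fixed aluminium bar screwed on the board, 8 mm high above its top, 25 mm wide, 280 mm long along board y (from -250 to +30 mm). Its inner face is the plane board x = 0 and looks to board -x. Origin at the corner, on the board's top; axes as the board's.
- side_fence: Aluminium bar 24 mm wide, 8 mm high on the board's top, swinging about an upright pivot screw (its origin, on the board's top, at board x -14, y +12 mm). From the pivot it runs 198 mm along its own -x; its inner face lies 12 mm off the pivot on its -y side. True: axes parallel to the board's, inner face in the plane board y = 0. It starts turned inward by 0.04 to 0.12 rad.
- square: L-shaped aluminium cutting square, 6 mm thick, legs 50 mm wide, 0.22 to 0.35 kg, lying on the bench. Origin: on its underside, below the middle of the red grip bar, which stands on the long leg: 24 mm wide (x), 80 mm long (y), from 6 to 38 mm above the underside. Pressed home, its axes are parallel to the board's, long leg on the back fence, short leg on the side fence.
- heel (a point): The outer corner (heel) of the square, on its underside, at square x +33, y +80 mm. From it the long leg's outer edge runs 180 mm along square -y (it looks to +x), the short leg's outer edge 150 mm along square -x (it looks to +y).
- scraper: Beech scraper block with a black rubber shoe, standing upright on the bench: 120 mm long (x), 20 mm thick (y), 55 mm high, 0.08 to 0.17 kg. Origin at the centre of its underside. It wipes with its long faces.
- chip_green: Green glass chip about 26 x 19 mm, 8 mm thick, lying on the board. Origin at the centre of its underside. Each chip lies 22 to 107 mm from the back fence and 55 to 200 mm from the corner along board -y.
- chip_amber: Amber glass chip about 24 x 20 mm, 8 mm thick, lying on the board; otherwise as the green one.
- chip_blue: Blue glass chip about 25 x 18 mm, 8 mm thick, lying on the board; otherwise as the green one.
- rod_pot: Bystander, loose: dark steel pot, 66 mm wide, 85 mm high, with glass rods standing in it to 200 mm. Origin at the centre of its underside.
- frit_jar: Bystander, loose: blue jar with steel cap, 56 mm wide, 75 mm high. Origin at the centre of its underside.
- frit_jar2: Bystander, loose: red jar with steel cap, 56 mm wide, 75 mm high. Origin at the centre of its underside.
- paddle: Bystander, loose: graphite paddle with a wooden handle, 235 mm long (x), 60 mm wide, 18 mm high, lying. Origin near its middle, underside.
- shears: Bystander, loose: steel shears with black finger loops, 170 mm long (x), 76 mm wide, 11 mm high, lying. Origin at the pivot, underside.
- fence_end (a point): Inner edge of the side fence's free end, on the board's top. At the start it stands up to 24 mm inward (board -y) of true, so the corner is too narrow. About 1 N here swings the fence; it stays where left. Metal slides on metal and on the board with friction about 0.3. A black lock knob 22 mm wide stands on the fence near here, up to 26 mm above the board's top.

How it is judged:
By the outcome, as a careful person would: the job done as asked, in the order asked, and still so for the second after the job is handed in, while the arm keeps its last pose, push and grip.
It also fails if it takes over 70 s, if anything falls off the work surface, if the arm or the gripper's body presses on something with over 40 N, if the wrist force passes 120 N, or if a joint passes its speed limit or range.

### The arm

A 6-joint arm with a two-finger parallel gripper is mounted at the origin on the work surface. World frame = base frame: x ahead of the robot, y to its left, z up, the work surface at z = 0. Lengths are in mm, angles in rad, forces in N, time in s.
With the tool pointing down it reaches from about 250 to 775 mm from the base axis. Payload 4 kg.
Tool frame: the origin (TCP) lies midway between the tips of the shut fingers; the grasp point (between the pads) lies 19 mm behind it; z points along the fingers, y is the line along which they close (so a half turn about z gives the same grasp; the last joint's range is limited). The gripper opens to 94 mm and grips with 3 to 60 N. Pads are 16 mm wide; open, the fingers measure 119 mm over their backs; the gripper's body (75 mm by 177 mm) begins 78 mm behind the grasp point.
Start: joints at [1.12, 0.087, 1.371, -0, 1.684, -0.103], TCP at [187.467, 517.084, 205.506] pointing down, gripper open.
Joint ranges: [-3.1, 3.1], [-0.76, 2.03], [0.27, 2.55], [-1.08, 4.22], [0.17, 2.65], [-2.57, 2.57]. Speed limits (rad/s): [2.79, 2.79, 3.14, 3.14, 3.14, 3.14].

### API

Orientations are given as a unit quaternion [x, y, z, w].
In Python, from workcell import get_obs, get_image, finish_job gives the robot as it stands. The module is installed in compiled form; this text tells all that it offers.
- The arm moves only by the shell command python3 -m inch 'ROWS' [FORCE]. ROWS is JSON, a list of rows, each an object with "turn": the turn, a rotation vector about the world's x, y, z in rad, a list of three; "delta_pos": the shift along the world's x, y, z in mm, a list of three; "fingers": the closure, from -1 (fully open) to 1 (shut). In form: [{"turn": [wx, wy, wz], "delta_pos": [tx, ty, tz], "fingers": fingers}, ...]. A call has 1 to 20 rows; each row is the pose to reach, as a shift and turn from the pose commanded when the call began; what a row does not reach only later rows make up. A row lasts 1/12 s, in which the tool goes at most 41.7 mm and 7.16 degrees, less where a joint would pass 70% of its speed; a pose out of reach is approached as far as the arm can. A call with a gripper value outside its range is refused whole. The fingers move at their own pace and stop on an object; FORCE is the grip in N (left out, the last holds). Time passes only in rows, so rows that repeat a pose let the fingers close. It gives the time, the measured TCP pose, the force and the opening at its end, in the units of the state.
- get_obs(): the state, without advancing time (a new reading comes with each control period).
- get_image(name): name is "side" or "top" or "wrist"; returns a dict with "img" (384x512x3 uint8, blue, green, red), "mtx" (3x3 intrinsics, pixels), "k1" (the pictures are not rectified: a ray, as slopes to the right and down, at radius r is drawn at 1 + k1 r^2 times it, then the intrinsics apply), "xyz" and "orientation" of the camera in the world; the wrist camera has in their place "mount" (4x4, takes a point from camera to tool coordinates, whose origin is the TCP and whose axes are the flange's). Camera axes: x right, y up, looking along -z (the intrinsics and any distortion apply to the point x, -y, -z); pixel columns grow to the right and rows downward; lengths in mm; the calibration is good to about 2 mm. A picture is of the moment at which its call begins: read the wrist's pose just before it. There is no depth.
- finish_job(): hands the job in, once; it reports no verdict.
The state is a dict: "clock": time; "joint_positions": joint angles; "qvel": joint speeds; "effort": joint torques, N m; "position": TCP position; "tcp_rot": TCP orientation; "ft_force": force on the tool from outside, world axes, zero at the start; "wrist_torque": the same for the moment, N m; "width": opening from 0.0 (shut) to 1.0 (fully open).
Only numpy, scipy, OpenCV 4.12 (cv2) and the standard library are available. Lean on these libraries where they do the work, as an engineer would, in place of code of your own. Each camera call takes 0.05 s, during which the arm holds its last target. There are 200 camera calls.

## Working session

There is one attempt and no reset: what is moved stays moved. The work goes in short steps, Python scripts to look and compute and a shell command to move; the robot and the scene stay as the last step left them, time stands still between calls to the robot, and variables do not carry over. Pictures are saved under pics/ and viewed, on a budget of 10 in all, crops included, one or two more only if the job needs it, and the job is handed in when it is done.

```bash
mkdir -p pics
cat > h.py <<'E'
import numpy as np, cv2
from scipy.spatial.transform import Rotation as R
from workcell import get_obs, get_image
def grab(name,fn,save=True):
    o=get_obs(); d=get_image(name)
    if name=='wrist':
        T=np.eye(4);T[:3,:3]=R.from_quat(o['tcp_rot']).as_matrix();T[:3,3]=o['position']
        C=T@np.array(d['mount'])
    else:
        C=np.eye(4);C[:3,:3]=R.from_quat(d['orientation']).as_matrix();C[:3,3]=d['xyz']
    np.savez('pics/'+fn+'.npz',img=d['img'],K=d['mtx'],k1=d['k1'],C=C)
    if save: cv2.imwrite('pics/'+fn+'.png',d['img'])
    return d
def load(fn): return np.load('pics/'+fn+'.npz')
def w(fn,uv,z):
    "pixels -> world xy at height z"
    s=load(fn);K=s['K'];k1=float(s['k1']);C=s['C'];out=[]
    for (u,v) in uv:
        q=np.array([(u-K[0,2])/K[0,0],(v-K[1,2])/K[1,1]]);p=q.copy()
        for _ in range(30): p=q/(1+k1*(p@p))
        r=C[:3,:3]@np.array([p[0],-p[1],-1]);t=(z-C[2,3])/r[2]
        out.append((C[:3,3]+t*r)[:2])
    return np.array(out)
def px(fn,X):
    s=load(fn);K=s['K'];C=s['C'];X=np.atleast_2d(X)
    c=(X-C[:3,3])@C[:3,:3];p=np.c_[c[:,0]/-c[:,2],-c[:,1]/-c[:,2]]
    p=p*(1+float(s['k1'])*(p**2).sum(1))[:,None]
    return p*[K[0,0],K[1,1]]+[K[0,2],K[1,2]]
def crop(fn,x0,y0,x1,y1,k,out):
    i=load(fn)['img'][y0:y1,x0:x1]
    cv2.imwrite('pics/'+out+'.png',cv2.resize(i,None,fx=k,fy=k,interpolation=cv2.INTER_CUBIC))
E
python3 - <<'E'
from h import *
grab('top','t0');grab('side','s0');grab('wrist','w0')
for f in['t0','s0','w0']:
    s=load(f);print(f,s['C'].round(3).tolist(),s['K'].tolist(),s['k1'])
a=cv2.resize(load('t0')['img'],(800,600),interpolation=cv2.INTER_CUBIC);cv2.imwrite('pics/t0b.png',a)
print(get_obs())
E
```

```text
t0 [[0.007, 0.991, -0.132, 388.51], [-1.0, 0.003, -0.027, 15.306], [-0.026, 0.132, 0.991, 1151.515], [0.0, 0.0, 0.0, 1.0]] [[348.7935792399806, 0.0, 249.17039094007973], [0.0, 348.7935792399806, 189.98100555910847], [0.0, 0.0, 1.0]] -0.01971796358845843
s0 [[0.956, 0.196, -0.217, 224.687], [-0.292, 0.675, -0.677, -863.071], [0.013, 0.711, 0.703, 990.308], [0.0, 0.0, 0.0, 1.0]] [[497.14800384884427, 0.0, 255.44239799273763], [0.0, 497.14800384884427, 195.78124851889982], [0.0, 0.0, 1.0]] 0.026075354927011154
w0 [[0.34, -0.912, -0.227, 121.88], [0.94, 0.33, 0.084, 540.93], [-0.002, -0.242, 0.97, 384.221], [0.0, 0.0, 0.0, 1.0]] [[318.6143424978915, 0.0, 260.6217860969513], [0.0, 318.6143424978915, 187.62630877040706], [0.0, 0.0, 1.0]] -0.045627735265539746
{'clock': 0.15, 'joint_positions': array([ 1.11990215e+00,  8.78201323e-02,  1.37188401e+00, -2.34757001e-06,
        1.68361763e+00, -1.03083797e-01]), 'qvel': array([-0.0007365 , -0.00054636, -0.00380943, -0.00030576,  0.00103419,
        0.00019943]), 'effort': array([-1.24277281e-04, -3.40644515e+01, -3.02792323e+01,  7.17263762e-02,
        3.05004814e-02, -1.13346175e-04]), 'position': array([187.27459975, 516.6874304 , 204.56569709]), 'tcp_rot': array([ 1.73030007e-01,  9.84916174e-01, -8.31927737e-04, -2.35302024e-04]), 'ft_force': array([-0.15037941,  0.21066674,  1.04105086]), 'wrist_torque': array([-0.03665687,  0.01650711, -0.02829226]), 'width': 1.0031552751322592}
```

View pics/t0b.png

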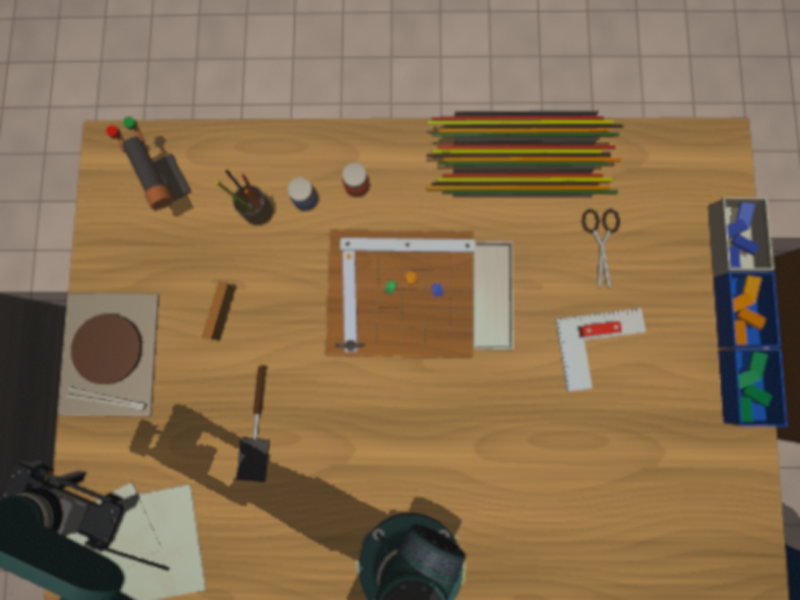

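The top view shows the board in the middle (corner about (352,250)), the trough to its right, the scraper at (220,310) and the square at (600,345) with its heel at upper left. I'll zoom in next.

Run:
```python
from h import *
i=load('t0')['img']
a=cv2.resize(i[140:235,200:335],None,fx=5.9,fy=5.9,interpolation=cv2.INTER_CUBIC)  # board
cv2.imwrite('pics/tc1.png',a)
b=cv2.resize(i[170:225,120:160],None,fx=8,fy=8,interpolation=cv2.INTER_CUBIC)
c=cv2.resize(i[190:255,350:420],None,fx=6.5,fy=6.5,interpolation=cv2.INTER_CUBIC)
H=max(b.shape[0],c.shape[0]);z=np.zeros((H,b.shape[1]+c.shape[1],3),np.uint8);z[:b.shape[0],:b.shape[1]]=b;z[:c.shape[0],b.shape[1]:]=c
cv2.imwrite('pics/tc2.png',z);print(a.shape,z.shape,b.shape)
```

```text
(560, 796, 3) (440, 775, 3) (440, 320, 3)
```

View pics/tc1.png

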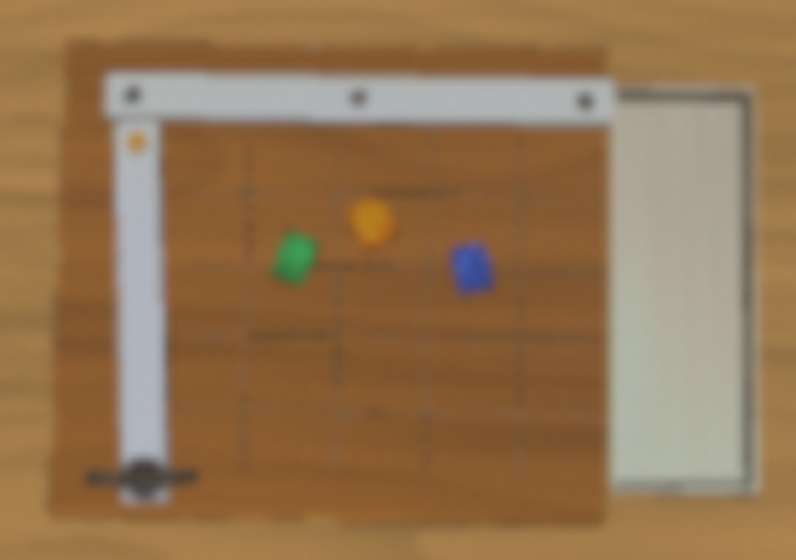

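View pics/tc2.png

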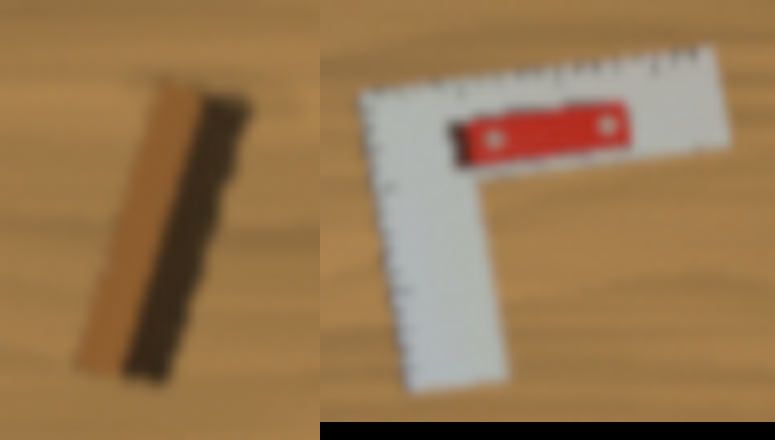

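```bash
cat >> h.py <<'E'
def cr(uv,k,x0,y0): return (np.array(uv,float)+.5)/k-.5+[x0,y0]
def fit2(L,W):
    L=np.array(L,float);W=np.array(W,float);l=L-L.mean(0);ww=W-W.mean(0)
    a=np.arctan2((l[:,0]*ww[:,1]-l[:,1]*ww[:,0]).sum(),(l*ww).sum())
    M=np.array([[np.cos(a),-np.sin(a)],[np.sin(a),np.cos(a)]]);t=W.mean(0)-M@L.mean(0)
    return a,t,np.abs(L@M.T+t-W).max(1).round(1)
E
python3 - <<'E'
from h import *
b=lambda uv,z:w('t0',cr(uv,5.9,200,140),z)
W=np.r_[b([(66,40),(607,47),(607,525),(48,515)],30),b([(105,72),(613,78),(613,125)],38)]
L=[(45,55),(45,-250),(-220,-250),(-220,55),(25,30),(25,-250),(0,-250)]
a,t,r=fit2(L,W);print('board',a,t,r)
M=np.array([[np.cos(a),-np.sin(a)],[np.sin(a),np.cos(a)]])
for n,p in dict(g=(296,259),am=(371,221),bl=(472,269)).items():
    q=b([p],36)[0];print(n,q,(q-t)@M)
q=b([(161,125),(168,500)],38);print('sidefence inner',(q-t)@M)
s=w('t0',cr([(40,92),(394,47),(411,146),(88,393),(190,380)],6.5,350,190),6)
print('square',fit2([(33,80),(33,-100),(-17,-100),(-117,80),(-117,30)],s))
g=w('t0',cr([(145,122),(309,103),(312,150),(150,166)],6.5,350,190),38);print('grip',g.mean(0),g)
c=w('t0',cr([(163,80),(207,97),(122,378),(78,368)],8,120,170),55);print('scr',c.mean(0),c,fit2([(60,10),(60,-10),(-60,-10),(-60,10)],c))
E
```

```text
board -0.014069595988716451 [637.63524027 120.3834035 ] [1.  1.5 1.3 0.6 0.5 0.8 0.8]
g [558.47505137  43.65485013] [-78.07284989 -77.83467428]
am [579.70490715   2.58822987] [ -56.26732364 -118.59854433]
bl [553.22672322 -52.66513795] [ -81.96551998 -174.2189685 ]
sidefence inner [[  -4.66794661   -1.6261659 ]
 [-211.13461321  -11.48863773]]
square (np.float64(0.13071187514678975), array([ 474.27156878, -387.01470916]), array([0.4, 0.4, 0.2, 0.6, 0.4]))
grip [ 473.12705373 -385.83193001] [[ 479.43465879 -345.19346644]
 [ 489.06426522 -425.49188319]
 [ 466.06970644 -425.84794538]
 [ 457.93958448 -346.79442502]]
scr [506.7003547  402.04035721] [[567.3554794  396.78582416]
 [560.47899127 378.54904558]
 [447.55705186 407.45836147]
 [451.40989627 425.36819765]] (np.float64(-0.24720891678834783), array([506.7003547 , 402.04035721]), array([0.3, 2. , 1.5, 1.1]))
```

```bash
python3 -m inch '[{"turn":[0,0,0.1],"delta_pos":[319.4,-114.7,-110],"fingers":-1},{"turn":[0,0,0.1],"delta_pos":[319.4,-114.7,-110],"fingers":-1},{"turn":[0,0,0.1],"delta_pos":[319.4,-114.7,-110],"fingers":-1},{"turn":[0,0,0.1],"delta_pos":[319.4,-114.7,-110],"fingers":-1},{"turn":[0,0,0.1],"delta_pos":[319.4,-114.7,-110],"fingers":-1},{"turn":[0,0,0.1],"delta_pos":[319.4,-114.7,-110],"fingers":-1},{"turn":[0,0,0.1],"delta_pos":[319.4,-114.7,-110],"fingers":-1},{"turn":[0,0,0.1],"delta_pos":[319.4,-114.7,-110],"fingers":-1},{"turn":[0,0,0.1],"delta_pos":[319.4,-114.7,-110],"fingers":-1},{"turn":[0,0,0.1],"delta_pos":[319.4,-114.7,-110],"fingers":-1},{"turn":[0,0,0.1],"delta_pos":[319.4,-114.7,-110],"fingers":-1},{"turn":[0,0,0.1],"delta_pos":[319.4,-114.7,-110],"fingers":-1}]' 30
python3 - <<'E'
from h import *
grab('wrist','w1');o=get_obs();m=R.from_quat(o['tcp_rot']).as_matrix();print(o['position'],np.arctan2(m[1,1],m[0,1]),m[:,2])
c,s=np.cos(-.247),np.sin(-.247)
P=[[506.7+c*x-s*y,402+s*x+c*y,z] for z in(0,55) for x,y in[(60,10),(60,-10),(-60,-10),(-60,10)]]
print(px('w1',P).round(0).tolist())
E
```

```text
clock: 1.15
position: [506.2, 402.7, 95.4]
tcp_rot: [0.123, 0.992, 0.0, -0.0]
ft_force: [-0.9, 0.1, 0.3]
width: 0.999
[505.95909248 403.18983756  96.04648912] 1.324171025363038 [ 2.53207394e-05  7.93804241e-04 -9.99999685e-01]
[[270.0, 251.0], [249.0, 251.0], [248.0, 121.0], [271.0, 121.0], [272.0, 282.0], [247.0, 282.0], [245.0, 124.0], [274.0, 124.0]]
```

View pics/w1.png

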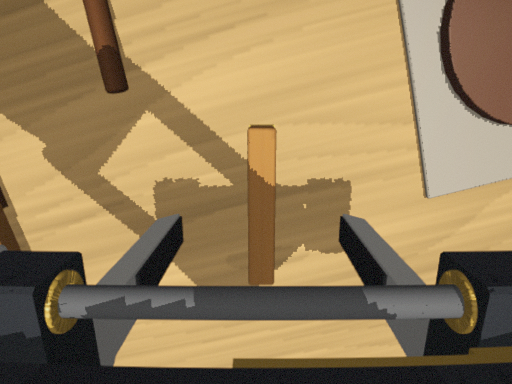

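Wrist view: the scraper top spans about x 248-276 and y 125-285, within 2-3 px of my prediction. Grasping.

```bash
python3 -m inch '[{"turn":[0,0,0],"delta_pos":[0,0,-37],"fingers":-1},{"turn":[0,0,0],"delta_pos":[0,0,-75],"fingers":-1},{"turn":[0,0,0],"delta_pos":[0,0,-75],"fingers":-1},{"turn":[0,0,0],"delta_pos":[0,0,-75],"fingers":1},{"turn":[0,0,0],"delta_pos":[0,0,-75],"fingers":1},{"turn":[0,0,0],"delta_pos":[0,0,-75],"fingers":1},{"turn":[0,0,0],"delta_pos":[0,0,-75],"fingers":1},{"turn":[0,0,0],"delta_pos":[0,0,-75],"fingers":1},{"turn":[0,0,0],"delta_pos":[0,0,-75],"fingers":1},{"turn":[0,0,0],"delta_pos":[0,0,-75],"fingers":1}]' 40
python3 -c "
from h import *
c,s=np.cos(-.01407),np.sin(-.01407);M=np.array([[c,-s],[s,c]]);t=np.array([637.6,120.4])
for q in [(-70,-38),(-70,-258),(-33,-80),(-33-25,-80-35)]: print(q,t+M@np.array(q))"
```

```text
clock: 2.03
position: [507.3, 402.6, 21.4]
tcp_rot: [0.124, 0.992, 0.0, 0.001]
ft_force: [0.0, -0.2, -0.6]
width: 0.54
(-70, -38) [567.0722863   83.38862878]
(-70, -258) [ 563.97698843 -136.58959544]
(-33, -80) [603.4777035   40.87221315]
(-58, -115) [577.98774427   6.22741587]
```

```bash
python3 -m inch '[{"turn":[0,0,0],"delta_pos":[0,0,0],"fingers":1},{"turn":[0,0,0],"delta_pos":[0,0,0],"fingers":1},{"turn":[0,0,0],"delta_pos":[0,0,0],"fingers":1},{"turn":[0,0,0],"delta_pos":[0,0,0],"fingers":1},{"turn":[0,0,0],"delta_pos":[0,0,0],"fingers":1},{"turn":[0,0,0],"delta_pos":[0,0,0],"fingers":1},{"turn":[0,0,0],"delta_pos":[0,0,0],"fingers":1},{"turn":[0,0,0],"delta_pos":[0,0,0],"fingers":1}]' 40
```

```text
clock: 2.7
position: [506.8, 402.3, 20.3]
tcp_rot: [0.124, 0.992, -0.0, -0.0]
ft_force: [0.3, -0.3, 0.1]
width: 0.209
```

```bash
python3 -m inch '[{"turn":[0,0,0],"delta_pos":[0,0,40],"fingers":1},{"turn":[0,0,0],"delta_pos":[0,0,80],"fingers":1},{"turn":[0,0,0.1],"delta_pos":[15,-40,90],"fingers":1},{"turn":[0,0,0.233],"delta_pos":[60,-319,90],"fingers":1},{"turn":[0,0,0.233],"delta_pos":[60,-319,90],"fingers":1},{"turn":[0,0,0.233],"delta_pos":[60,-319,90],"fingers":1},{"turn":[0,0,0.233],"delta_pos":[60,-319,90],"fingers":1},{"turn":[0,0,0.233],"delta_pos":[60,-319,90],"fingers":1},{"turn":[0,0,0.233],"delta_pos":[60,-319,90],"fingers":1},{"turn":[0,0,0.233],"delta_pos":[60,-319,90],"fingers":1},{"turn":[0,0,0.233],"delta_pos":[60,-319,90],"fingers":1},{"turn":[0,0,0.233],"delta_pos":[60,-319,90],"fingers":1},{"turn":[0,0,0.233],"delta_pos":[60,-319,65],"fingers":1},{"turn":[0,0,0.233],"delta_pos":[60,-319,45],"fingers":1},{"turn":[0,0,0.233],"delta_pos":[60,-319,45],"fingers":1}]'
python3 - <<'E'
from h import *
grab('side','s1',0);o=get_obs();m=R.from_quat(o['tcp_rot']).as_matrix();print(o['position'],np.arctan2(m[1,1],m[0,1]))
p=px('s1',[[637,120,30],[410,120,30],[680,-130,30],[410,-215,0]]);print(p)
x0,y0=(p.min(0)-40).astype(int);x1,y1=(p.max(0)+40).astype(int);x0=max(x0,0);y0=max(y0,0)
k=min(790/(x1-x0),590/(y1-y0));crop('s1',x0,y0,x1,y1,k,'s1c');print(x0,y0,k)
E
```

```text
clock: 3.95
position: [563.1, 84.6, 60.6]
tcp_rot: [0.007, 1.0, 0.0, -0.005]
ft_force: [-1.5, -0.1, -1.9]
width: 0.207
[564.3338964   84.67780811  62.70281316] 1.5577105722004219
[[288.29328549 174.20137294]
 [211.30559439 189.46356367]
 [337.14755563 234.29438847]
 [244.76739476 293.17164131]]
171 134 2.9648241206030153
```

View pics/s1c.png

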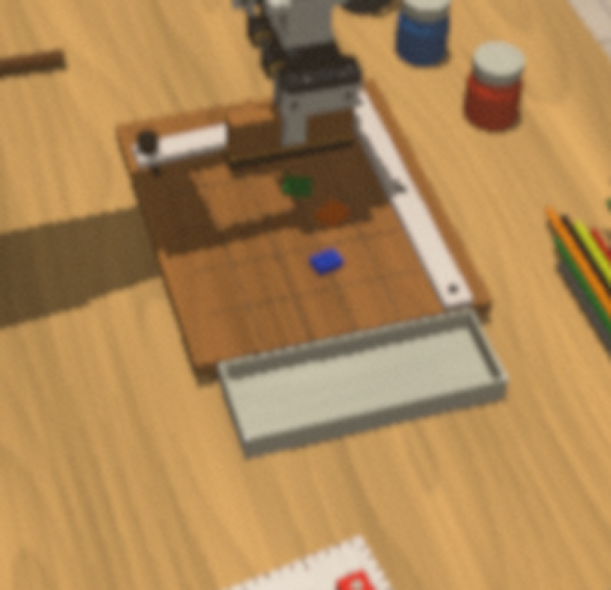

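The side view shows the scraper hovering behind the green chip (298,186), with amber (332,212) and blue (326,261) all within its span. Lower it and sweep.

```bash
python3 -m inch '[{"turn":[0,0,0],"delta_pos":[0,0,-7],"fingers":1},{"turn":[0,0,0],"delta_pos":[0,0,-14],"fingers":1},{"turn":[0,0,0],"delta_pos":[0,0,-14],"fingers":1},{"turn":[0,0,0],"delta_pos":[0,0,-14],"fingers":1}]'
python3 -m inch '[{"turn":[0,0,0],"delta_pos":[0,-8,0],"fingers":1},{"turn":[0,0,0],"delta_pos":[0,-18,0],"fingers":1},{"turn":[0,0,0],"delta_pos":[0,-28,0],"fingers":1},{"turn":[0,0,0],"delta_pos":[0,-39,0],"fingers":1},{"turn":[0,0,0],"delta_pos":[-1,-50,0],"fingers":1},{"turn":[0,0,0],"delta_pos":[-1,-61,0],"fingers":1},{"turn":[0,0,0],"delta_pos":[-1,-72,0],"fingers":1},{"turn":[0,0,0],"delta_pos":[-1,-83,0],"fingers":1},{"turn":[0,0,0],"delta_pos":[-1,-94,0],"fingers":1},{"turn":[0,0,0],"delta_pos":[-1,-105,0],"fingers":1},{"turn":[0,0,0],"delta_pos":[-2,-115,0],"fingers":1},{"turn":[0,0,0],"delta_pos":[-2,-125,0],"fingers":1},{"turn":[0,0,0],"delta_pos":[-2,-134,0],"fingers":1},{"turn":[0,0,0],"delta_pos":[-2,-143,0],"fingers":1},{"turn":[0,0,0],"delta_pos":[-2,-152,0],"fingers":1},{"turn":[0,0,0],"delta_pos":[-2,-160,0],"fingers":1}]'
python3 -m inch '[{"turn":[0,0,0],"delta_pos":[0,-7,0],"fingers":1},{"turn":[0,0,0],"delta_pos":[0,-14,0],"fingers":1},{"turn":[0,0,0],"delta_pos":[0,-21,0],"fingers":1},{"turn":[0,0,0],"delta_pos":[0,-28,0],"fingers":1},{"turn":[0,0,0],"delta_pos":[-1,-35,0],"fingers":1},{"turn":[0,0,0],"delta_pos":[-1,-42,0],"fingers":1},{"turn":[0,0,0],"delta_pos":[-1,-49,0],"fingers":1},{"turn":[0,0,0],"delta_pos":[-1,-56,0],"fingers":1},{"turn":[0,0,0],"delta_pos":[-1,-62,0],"fingers":1},{"turn":[0,0,0],"delta_pos":[-1,-66,0],"fingers":1},{"turn":[0,0,0],"delta_pos":[-1,-66,0],"fingers":1}]'
```

```text
clock: 4.33
position: [566.9, 83.7, 51.7]
tcp_rot: [0.007, 1.0, 0.0, 0.0]
ft_force: [0.7, 0.5, -1.4]
width: 0.208
clock: 5.67
position: [564.9, -77.5, 51.5]
tcp_rot: [0.007, 1.0, 0.0, -0.0]
ft_force: [-0.1, 0.4, -1.5]
width: 0.211
clock: 6.58
position: [563.9, -143.6, 51.5]
tcp_rot: [0.008, 1.0, -0.0, 0.0]
ft_force: [0.5, 0.2, -0.5]
width: 0.208
```

```bash
python3 -m inch '[{"turn":[0,0,0],"delta_pos":[0,0,30],"fingers":1},{"turn":[0,0,0],"delta_pos":[0,0,60],"fingers":1},{"turn":[0,0,0],"delta_pos":[46,-131,60],"fingers":1},{"turn":[0,0,0],"delta_pos":[46,-131,60],"fingers":1},{"turn":[0,0,0],"delta_pos":[46,-131,60],"fingers":1},{"turn":[0,0,0],"delta_pos":[46,-131,60],"fingers":1},{"turn":[0,0,0],"delta_pos":[46,-131,60],"fingers":1},{"turn":[0,0,0],"delta_pos":[46,-131,60],"fingers":1}]'
python3 - <<'E'
from h import *
grab('side','s2',0);grab('top','t2',0)
crop('t2',195,135,405,260,3.8,'t2c')
E
```

```text
clock: 7.25
position: [609.7, -273.8, 110.8]
tcp_rot: [0.008, 1.0, 0.001, -0.0]
ft_force: [0.3, -0.1, -0.3]
width: 0.211
```

View pics/t2c.png

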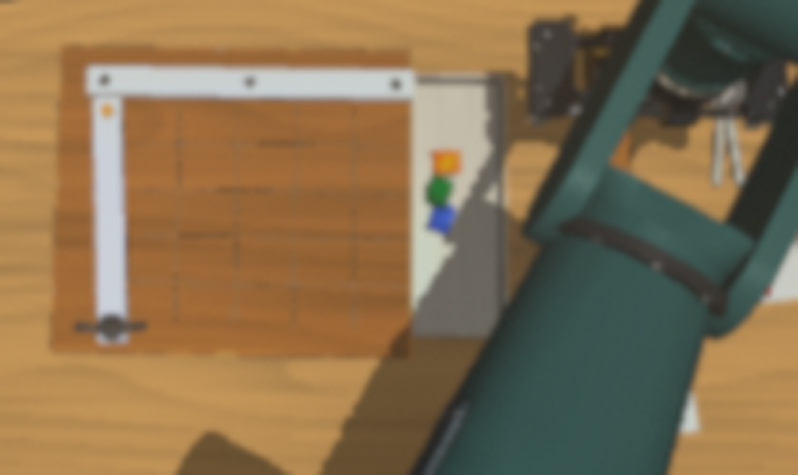

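All three chips lie in the trough ((445,162), (438,190), (441,218)) and the board is clear. Set the scraper down.

```bash
python3 -m inch '[{"turn":[0,0,0],"delta_pos":[0,0,-35],"fingers":1},{"turn":[0,0,0],"delta_pos":[0,0,-70],"fingers":1},{"turn":[0,0,0],"delta_pos":[0,0,-83],"fingers":1},{"turn":[0,0,0],"delta_pos":[0,0,-90.5],"fingers":1},{"turn":[0,0,0],"delta_pos":[0,0,-90.5],"fingers":1},{"turn":[0,0,0],"delta_pos":[0,0,-90.5],"fingers":1},{"turn":[0,0,0],"delta_pos":[0,0,-90.5],"fingers":0.1},{"turn":[0,0,0],"delta_pos":[0,0,-90.5],"fingers":0.1},{"turn":[0,0,0],"delta_pos":[0,0,-90.5],"fingers":0.1},{"turn":[0,0,0],"delta_pos":[0,0,-90.5],"fingers":0.1},{"turn":[0,0,0],"delta_pos":[0,0,-90.5],"fingers":0.1},{"turn":[0,0,0],"delta_pos":[0,0,-90.5],"fingers":0.1}]'
python3 -m inch '[{"turn":[0,0,0],"delta_pos":[0,0,15],"fingers":0.1},{"turn":[0,0,0],"delta_pos":[0,0,50],"fingers":0.1},{"turn":[0,0,0],"delta_pos":[0,0,90],"fingers":0.1},{"turn":[0,0,0],"delta_pos":[0,0,100],"fingers":-0.2}]'
python3 -c "
from h import *
o=get_obs();m=R.from_quat(o['tcp_rot']).as_matrix();print(o['joint_positions'],o['position'],np.arctan2(m[1,1],m[0,1]))"
```

```text
clock: 8.35
position: [610.0, -273.7, 21.2]
tcp_rot: [0.007, 1.0, -0.0, 0.0]
ft_force: [-0.4, -0.5, 0.0]
width: 0.452
clock: 8.68
position: [612.8, -275.3, 128.8]
tcp_rot: [0.007, 1.0, -0.003, 0.005]
ft_force: [1.4, -0.1, 1.8]
width: 0.494
[-5.06619969e-01  3.73186370e-01  1.17879079e+00  5.27302617e-05
  1.57805456e+00 -2.06255278e+00] [ 612.75270327 -275.28252847  128.80702589] 1.5559058524686344
```

```bash
python3 -m inch '[{"turn":[0,0,-1.425],"delta_pos":[-136,-113,-20],"fingers":-0.2},{"turn":[0,0,-1.425],"delta_pos":[-136,-113,-20],"fingers":-0.2},{"turn":[0,0,-1.425],"delta_pos":[-136,-113,-20],"fingers":-0.2},{"turn":[0,0,-1.425],"delta_pos":[-136,-113,-20],"fingers":-0.2},{"turn":[0,0,-1.425],"delta_pos":[-136,-113,-20],"fingers":-0.2},{"turn":[0,0,-1.425],"delta_pos":[-136,-113,-20],"fingers":-0.2},{"turn":[0,0,-1.425],"delta_pos":[-136,-113,-20],"fingers":-0.2},{"turn":[0,0,-1.425],"delta_pos":[-136,-113,-20],"fingers":-0.2},{"turn":[0,0,-1.425],"delta_pos":[-136,-113,-20],"fingers":-0.2},{"turn":[0,0,-1.425],"delta_pos":[-136,-113,-20],"fingers":-0.2},{"turn":[0,0,-1.425],"delta_pos":[-136,-113,-20],"fingers":-0.2},{"turn":[0,0,-1.425],"delta_pos":[-136,-113,-20],"fingers":-0.2},{"turn":[0,0,-1.425],"delta_pos":[-136,-113,-20],"fingers":-0.2},{"turn":[0,0,-1.425],"delta_pos":[-136,-113,-20],"fingers":-0.2},{"turn":[0,0,-1.425],"delta_pos":[-136,-113,-20],"fingers":-0.2},{"turn":[0,0,-1.425],"delta_pos":[-136,-113,-20],"fingers":-0.2}]'
python3 - <<'E'
from h import *
grab('wrist','w3');grab('side','s3',0);o=get_obs();m=R.from_quat(o['tcp_rot']).as_matrix();print(o['position'],np.arctan2(m[1,1],m[0,1]))
c,s=np.cos(.131),np.sin(.131)
f=lambda x,y,z:[473.9+c*x-s*y,-386.6+s*x+c*y,z]
P=[f(33,80,6),f(33,-100,6),f(-17,-100,6),f(-117,80,6),f(-117,30,6)]+[f(x,y,38) for x,y in[(12,40),(12,-40),(-12,-40),(-12,40)]]
print(px('w3',P).round(0).tolist())
E
```

```text
clock: 10.02
position: [473.9, -386.6, 101.0]
tcp_rot: [0.659, 0.752, 0.0, 0.0]
ft_force: [0.8, 0.7, 0.0]
width: 0.603
[ 473.87248011 -386.62080978  100.97940253] 0.13145308140317208
[[300.0, 96.0], [294.0, 289.0], [243.0, 289.0], [121.0, 97.0], [126.0, 156.0], [276.0, 149.0], [275.0, 246.0], [245.0, 246.0], [244.0, 149.0]]
```

View pics/w3.png

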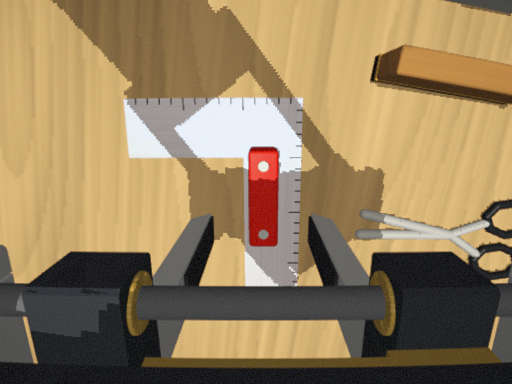

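The wrist view shows the red bar at u 248-279, v 148-246 and the heel at (303,97). That's a constant +3 px from prediction, the same offset as at the scraper, so it looks like camera bias. Gripping.

```bash
python3 -m inch '[{"turn":[0,0,0],"delta_pos":[0,0,-40],"fingers":-0.2},{"turn":[0,0,0],"delta_pos":[0,0,-75],"fingers":-0.2},{"turn":[0,0,0],"delta_pos":[0,0,-91.5],"fingers":-0.2},{"turn":[0,0,0],"delta_pos":[0,0,-91.5],"fingers":-0.2},{"turn":[0,0,0],"delta_pos":[0,0,-91.5],"fingers":1},{"turn":[0,0,0],"delta_pos":[0,0,-91.5],"fingers":1},{"turn":[0,0,0],"delta_pos":[0,0,-91.5],"fingers":1},{"turn":[0,0,0],"delta_pos":[0,0,-91.5],"fingers":1},{"turn":[0,0,0],"delta_pos":[0,0,-91.5],"fingers":1},{"turn":[0,0,0],"delta_pos":[0,0,-91.5],"fingers":1},{"turn":[0,0,0],"delta_pos":[0,0,-91.5],"fingers":1},{"turn":[0,0,0],"delta_pos":[0,0,-91.5],"fingers":1},{"turn":[0,0,0],"delta_pos":[0,0,-91.5],"fingers":1},{"turn":[0,0,0],"delta_pos":[0,0,-91.5],"fingers":1},{"turn":[0,0,0],"delta_pos":[0,0,-91.5],"fingers":1},{"turn":[0,0,0],"delta_pos":[0,0,-91.5],"fingers":1},{"turn":[0,0,0],"delta_pos":[0,0,-91.5],"fingers":1}]' 60
python3 -c "
from h import *
o=get_obs();m=R.from_quat(o['tcp_rot']).as_matrix();print(o['position'],np.arctan2(m[1,1],m[0,1]),o['wrist_torque'],o['ft_force'])"
```

```text
clock: 11.53
position: [474.2, -386.7, 9.8]
tcp_rot: [0.659, 0.752, 0.0, 0.0]
ft_force: [2.0, 0.3, 1.8]
width: 0.25
[ 474.22031135 -386.70081729    9.8055756 ] 0.13106162284103687 [ 0.03260587 -0.26552914 -0.03984164] [1.95626525 0.26472123 1.78226895]
```

```bash
python3 -m inch '[{"turn":[0,0,0],"delta_pos":[0,0,25],"fingers":1},{"turn":[0,0,0],"delta_pos":[0,0,60],"fingers":1},{"turn":[0,0,0],"delta_pos":[5,20,85],"fingers":1},{"turn":[0,0,-0.05],"delta_pos":[15,55,85],"fingers":1},{"turn":[0,0,-0.145],"delta_pos":[114,403,85],"fingers":1},{"turn":[0,0,-0.145],"delta_pos":[114,403,85],"fingers":1},{"turn":[0,0,-0.145],"delta_pos":[114,403,85],"fingers":1},{"turn":[0,0,-0.145],"delta_pos":[114,403,85],"fingers":1},{"turn":[0,0,-0.145],"delta_pos":[114,403,85],"fingers":1},{"turn":[0,0,-0.145],"delta_pos":[114,403,85],"fingers":1},{"turn":[0,0,-0.145],"delta_pos":[114,403,85],"fingers":1},{"turn":[0,0,-0.145],"delta_pos":[114,403,85],"fingers":1},{"turn":[0,0,-0.145],"delta_pos":[114,403,85],"fingers":1},{"turn":[0,0,-0.145],"delta_pos":[114,403,85],"fingers":1},{"turn":[0,0,-0.145],"delta_pos":[114,403,85],"fingers":1},{"turn":[0,0,-0.145],"delta_pos":[114,403,65],"fingers":1},{"turn":[0,0,-0.145],"delta_pos":[114,403,50],"fingers":1},{"turn":[0,0,-0.145],"delta_pos":[114,403,50],"fingers":1}]'
python3 - <<'E'
from h import *
grab('wrist','w4',0);grab('side','s4',0);o=get_obs();m=R.from_quat(o['tcp_rot']).as_matrix();print(o['position'],np.arctan2(m[1,1],m[0,1]),o['wrist_torque'],o['ft_force'])
a=load('s4')['img'][110:310,170:400];b=load('w4')['img']
a=cv2.resize(a,(403,350),interpolation=cv2.INTER_CUBIC);b=cv2.resize(b[0:300,60:400],(397,350),interpolation=cv2.INTER_AREA)
cv2.imwrite('pics/c4.png',np.hstack([b,a]))
E
```

```text
clock: 13.03
position: [583.9, 14.9, 54.6]
tcp_rot: [0.713, 0.702, -0.004, -0.003]
ft_force: [-1.5, -0.5, -4.2]
width: 0.252
[586.41199737  15.01511952  58.0936252 ] -0.015711207373125955 [-0.08067947 -0.0228698   0.00876458] [ 0.29190976 -0.01731159 -2.68840332]
```

View pics/c4.png

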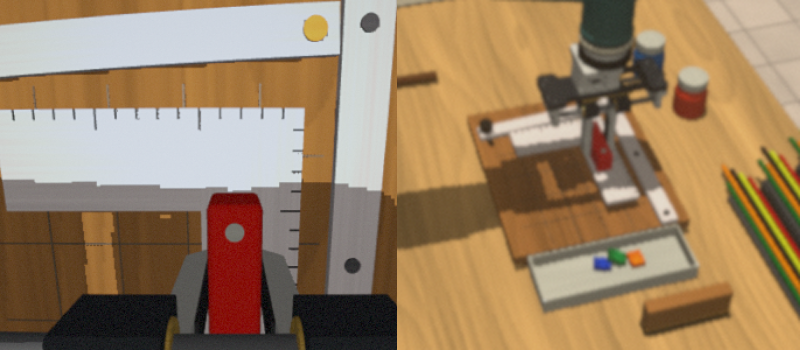

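The picture shows the square clear of both fences, the chips still in the trough and the scraper upright on the bench. I'll check the square-to-fence yaw before lowering.

Run:
```python
from h import *
g=lambda uv,z:w('w4',np.array(uv)*[340/397,300/350]+[60,0],z)
A=g([(340,57),(328,290)],38);B=g([(304,107),(296,290)],54.);S=g([(2,107),(303,107)],54.);F=g([(0,79),(338,56)],38)
for n,q in zip(('back','sqlong','sqshort','sidef'),(A,B,S,F)):
    d=q[1]-q[0];print(n,q.round(1).tolist(),np.arctan2(d[1],d[0]))
```

```text
back [[638.0, 118.0], [637.5, -6.7]] -1.574722958325536
sqlong [[618.0, 93.4], [616.6, 1.1]] -1.586407982395554
sqshort [[474.6, 96.5], [617.6, 93.4]] -0.02150170974059064
sidef [[465.6, 111.4], [637.0, 118.5]] 0.041191551400126564
```

```bash
python3 -m inch '[{"turn":[0,0,0],"delta_pos":[0,0,-8],"fingers":1},{"turn":[0,0,0],"delta_pos":[0,0,-14],"fingers":1},{"turn":[0,0,0],"delta_pos":[0,0,-18],"fingers":1},{"turn":[0,0,0],"delta_pos":[0,0,-20],"fingers":1},{"turn":[0,0,0],"delta_pos":[0,0,-20.5],"fingers":1},{"turn":[0,0,0],"delta_pos":[0,0,-20.5],"fingers":1},{"turn":[0,0,0],"delta_pos":[0,0,-20.5],"fingers":1}]'
cat > st.py <<'E'
from h import *
o=get_obs();m=R.from_quat(o['tcp_rot']).as_matrix();print(o['clock'],o['position'].round(2),'yaw',round(float(np.arctan2(m[1,1],m[0,1])),4),'z',m[:,2].round(4),'T',o['wrist_torque'].round(2),'F',o['ft_force'].round(2))
E
python3 st.py
python3 -m inch '[{"turn":[0,0,0],"delta_pos":[4,0,0],"fingers":1},{"turn":[0,0,0],"delta_pos":[8,0,0],"fingers":1},{"turn":[0,0,0],"delta_pos":[11,0,0],"fingers":1},{"turn":[0,0,0],"delta_pos":[13,0,0],"fingers":1},{"turn":[0,0,0],"delta_pos":[14,0,0],"fingers":1},{"turn":[0,0,0],"delta_pos":[15,0,0],"fingers":1},{"turn":[0,0,0],"delta_pos":[15,0,0],"fingers":1},{"turn":[0,0,0],"delta_pos":[15,0,0],"fingers":1}]'
python3 st.py
```

```text
clock: 13.72
position: [588.2, 16.2, 39.8]
tcp_rot: [0.712, 0.702, 0.0, 0.001]
ft_force: [-1.1, 0.3, 1.0]
width: 0.249
13.7167 [588.22  16.21  39.81] yaw -0.0139 z [ 1.1e-03 -5.0e-04 -1.0e+00] T [-0.2   0.37 -0.  ] F [-1.13  0.27  0.99]
clock: 14.38
position: [603.6, 16.4, 39.8]
tcp_rot: [0.712, 0.702, 0.001, 0.001]
ft_force: [-0.7, -0.6, 5.4]
width: 0.252
14.3833 [603.57  16.41  39.8 ] yaw -0.0139 z [ 0.0016 -0.     -1.    ] T [-0.09  0.48 -0.02] F [-0.7  -0.59  5.4 ]
```

```bash
python3 -m inch '[{"turn":[0,0,0],"delta_pos":[0.7,0,0],"fingers":1},{"turn":[0,0,0],"delta_pos":[1.5,0,0],"fingers":1},{"turn":[0,0,0],"delta_pos":[1.5,0,0],"fingers":1}]'; python3 st.py
python3 -m inch '[{"turn":[0,0,0],"delta_pos":[0.7,0,0],"fingers":1},{"turn":[0,0,0],"delta_pos":[1.5,0,0],"fingers":1},{"turn":[0,0,0],"delta_pos":[1.5,0,0],"fingers":1}]'; python3 st.py
```

```text
clock: 14.63
position: [604.1, 16.4, 39.8]
tcp_rot: [0.712, 0.702, -0.0, -0.0]
ft_force: [-5.0, -0.2, 6.7]
width: 0.251
14.6333 [604.08  16.41  39.81] yaw -0.0138 z [-6.e-04 -1.e-04 -1.e+00] T [-0.13  0.71  0.12] F [-5.04 -0.22  6.67]
clock: 14.88
position: [604.1, 16.4, 39.9]
tcp_rot: [0.712, 0.702, -0.001, -0.001]
ft_force: [-9.5, 0.1, 9.4]
width: 0.252
14.8833 [604.11  16.43  39.87] yaw -0.0138 z [-3.9e-03 -1.0e-04 -1.0e+00] T [-0.15  1.4   0.06] F [-9.52  0.13  9.41]
```

```bash
python3 -m inch '[{"turn":[0,0,0],"delta_pos":[-0.5,2,0],"fingers":1},{"turn":[0,0,0],"delta_pos":[-0.5,4,0],"fingers":1},{"turn":[0,0,0],"delta_pos":[-0.5,6,0],"fingers":1},{"turn":[0,0,0],"delta_pos":[-0.5,8,0],"fingers":1},{"turn":[0,0,0],"delta_pos":[-0.4,10,0],"fingers":1},{"turn":[0,0,0],"delta_pos":[-0.4,12,0],"fingers":1},{"turn":[0,0,0],"delta_pos":[-0.4,14,0],"fingers":1},{"turn":[0,0,0],"delta_pos":[-0.4,16,0],"fingers":1},{"turn":[0,0,0],"delta_pos":[-0.3,18,0],"fingers":1},{"turn":[0,0,0],"delta_pos":[-0.3,20,0],"fingers":1},{"turn":[0,0,0],"delta_pos":[-0.3,21,0],"fingers":1},{"turn":[0,0,0],"delta_pos":[-0.3,22,0],"fingers":1},{"turn":[0,0,0],"delta_pos":[-0.3,22,0],"fingers":1}]'; python3 st.py
python3 -m inch '[{"turn":[0,0,0],"delta_pos":[0,0.7,0],"fingers":1},{"turn":[0,0,0],"delta_pos":[0,1.5,0],"fingers":1},{"turn":[0,0,0],"delta_pos":[0,1.5,0],"fingers":1}]'; python3 st.py
python3 -m inch '[{"turn":[0,0,0],"delta_pos":[0,0.7,0],"fingers":1},{"turn":[0,0,0],"delta_pos":[0,1.5,0],"fingers":1},{"turn":[0,0,0],"delta_pos":[0,1.5,0],"fingers":1}]'; python3 st.py
```

```text
clock: 15.97
position: [604.4, 36.1, 39.9]
tcp_rot: [0.712, 0.702, -0.002, 0.001]
ft_force: [-6.9, -5.6, 8.4]
width: 0.253
15.9667 [604.42  36.07  39.88] yaw -0.0145 z [-0.0025 -0.0041 -1.    ] T [-0.74  1.09  0.15] F [-6.88 -5.63  8.44]
clock: 16.22
position: [604.4, 37.5, 39.9]
tcp_rot: [0.712, 0.702, -0.002, 0.001]
ft_force: [-6.7, -6.1, 8.0]
width: 0.249
16.2167 [604.4   37.46  39.86] yaw -0.0146 z [-0.0025 -0.0042 -1.    ] T [-0.79  1.13  0.11] F [-6.72 -6.12  8.05]
clock: 16.47
position: [604.4, 38.9, 39.8]
tcp_rot: [0.712, 0.702, -0.002, 0.001]
ft_force: [-6.9, -7.0, 8.4]
width: 0.248
16.4667 [604.4   38.95  39.83] yaw -0.0147 z [-0.0025 -0.0042 -1.    ] T [-0.81  1.08  0.13] F [-6.91 -7.    8.35]
```

```bash
for i in 1 ; do python3 -m inch '[{"turn":[0,0,0],"delta_pos":[0,0.7,0],"fingers":1},{"turn":[0,0,0],"delta_pos":[0,1.5,0],"fingers":1},{"turn":[0,0,0],"delta_pos":[0,1.5,0],"fingers":1}]'; python3 st.py; done
python3 -m inch '[{"turn":[0,0,0],"delta_pos":[0,0.7,0],"fingers":1},{"turn":[0,0,0],"delta_pos":[0,1.5,0],"fingers":1},{"turn":[0,0,0],"delta_pos":[0,1.5,0],"fingers":1}]'; python3 st.py
python3 -m inch '[{"turn":[0,0,0],"delta_pos":[0,0.7,0],"fingers":1},{"turn":[0,0,0],"delta_pos":[0,1.5,0],"fingers":1},{"turn":[0,0,0],"delta_pos":[0,1.5,0],"fingers":1}]'; python3 st.py
```

```text
clock: 16.72
position: [604.4, 40.5, 39.9]
tcp_rot: [0.712, 0.702, -0.002, 0.001]
ft_force: [-5.8, -5.8, 7.7]
width: 0.253
16.7167 [604.44  40.46  39.87] yaw -0.0146 z [-0.0024 -0.0042 -1.    ] T [-0.84  1.06  0.08] F [-5.8  -5.77  7.72]
clock: 16.97
position: [604.4, 40.6, 39.9]
tcp_rot: [0.712, 0.702, -0.003, 0.001]
ft_force: [-6.6, -9.1, 7.8]
width: 0.251
16.9667 [604.43  40.61  39.87] yaw -0.015 z [-0.0025 -0.0066 -1.    ] T [-1.15  1.14  0.09] F [-6.59 -9.05  7.77]
clock: 17.22
position: [604.4, 40.7, 40.0]
tcp_rot: [0.713, 0.702, -0.004, 0.002]
ft_force: [-7.5, -11.5, 9.5]
width: 0.25
17.2167 [604.42  40.69  39.97] yaw -0.0154 z [-0.0027 -0.0091 -1.    ] T [-1.72  1.27  0.15] F [ -7.53 -11.51   9.54]
```

```bash
python3 -m inch '[{"turn":[0.004,-0.002,0],"delta_pos":[0.5,0,0],"fingers":1},{"turn":[0.008,-0.004,0],"delta_pos":[1,0,0],"fingers":1},{"turn":[0.008,-0.004,0],"delta_pos":[1,0,0],"fingers":1},{"turn":[0.008,-0.004,0],"delta_pos":[1,0,0],"fingers":1}]'; python3 st.py
python3 - <<'E'
from h import *
grab('wrist','w5',0);grab('side','s5',0)
b=cv2.resize(load('w5')['img'][0:300,60:400],(590,520),interpolation=cv2.INTER_CUBIC)
cv2.imwrite('pics/c5.png',b)
E
```

```text
clock: 17.55
position: [604.4, 40.7, 39.8]
tcp_rot: [0.712, 0.702, -0.001, 0.0]
ft_force: [-9.3, -11.4, 10.0]
width: 0.251
17.55 [604.42  40.72  39.81] yaw -0.0152 z [-0.001  -0.0011 -1.    ] T [-1.95  1.6   0.11] F [ -9.3  -11.4   10.01]
```

View pics/c5.png

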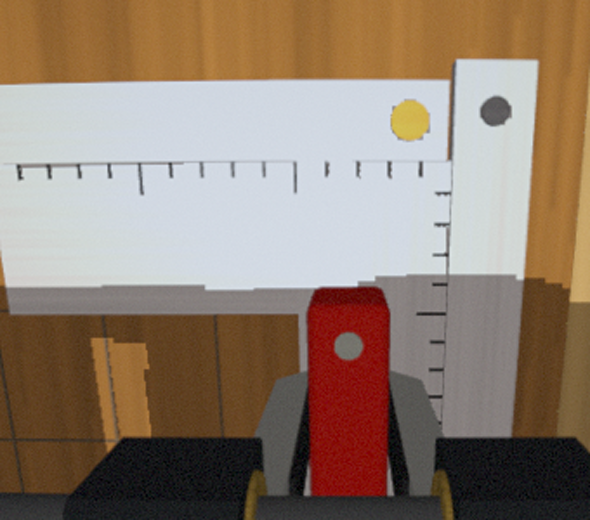

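Both edges look flush at the heel. There's a faint dark line on the fence edge at the left, (20-180,164), so I'll zoom in.

Run:
```python
from h import *
i=load('w5')['img']
a=cv2.resize(i[80:112,50:240],None,fx=4.2,fy=8,interpolation=cv2.INTER_NEAREST)
b=cv2.resize(i[80:112,150:340],None,fx=4.2,fy=8,interpolation=cv2.INTER_NEAREST)
cv2.imwrite('pics/c6.png',np.vstack([a,b]))
s=i.astype(int).sum(2)//3
for u in range(70,320,25): print(u,s[86:104,u])
```

```text
70 [209 209 208 210 209 209 210 210 160  78  57  88 103 106 119 123 134 157]
95 [212 213 210 212 213 213 214 202 161 136 174 214 212 212 212 213 213 213]
120 [214 213 215 214 214 218 215 192 155 200 218 217 216 215 217 216 216 215]
145 [216 215 215 216 215 217 214 176 152 212 218 218 215 216 217 217 216 218]
170 [216 216 217 215 217 219 213 182 216 217 217 217 216 216 218 217 216 217]
195 [216 216 218 217 218 217 205 173 191 193 195 197 193 189 188 189 203 218]
220 [217 217 217 217 217 217 205 201 217 217 216 216 218 218 218 217 217 217]
245 [218 217 216 218 217 217 217 219 218 220 219 219 220 219 219 219 217 217]
270 [217 217 217 216 217 216 207 205 218 216 218 218 217 217 216 215 220 218]
295 [218 218 216 216 218 217 209 204 217 217 219 217 217 219 217 217 218 217]
```

View pics/c6.png

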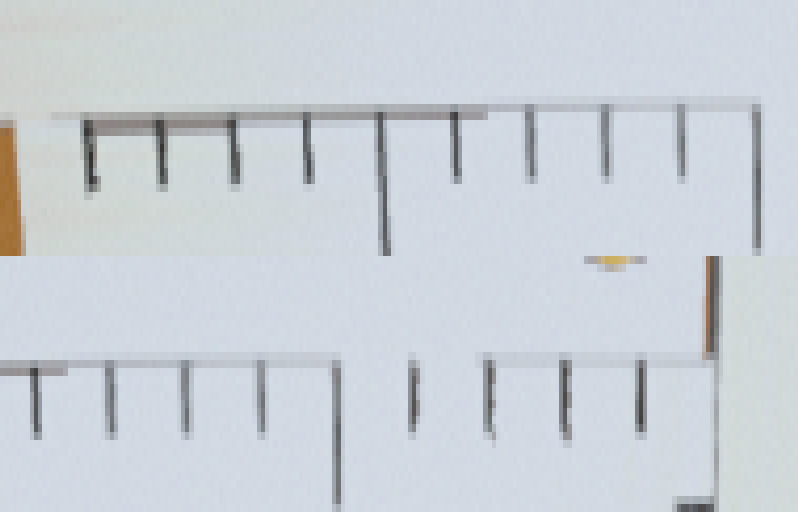

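Run:
```python
from h import *
i=load('w5')['img'];s=i.astype(int).sum(2)//3
print('back edge')
for v in range(96,255,14):
    u0=int(320-(v-96)*0.036); print(v,u0-6,s[v,u0-6:u0+10])
# fence outer/inner, square inner edges subpixel in wrist image
g=cv2.cvtColor(i,cv2.COLOR_BGR2GRAY).astype(float)
def edge(u,v0,v1):
    c=g[v0:v1,u-1:u+2].mean(1);d=np.abs(np.diff(c));k=d.argmax();k0=max(k-2,0);ww=d[k0:k+3];return v0+.5+(ww*np.arange(k0,k0+len(ww))).sum()/ww.sum()
U=np.arange(80,300,12)
fo=np.array([(u,edge(u,38,60)) for u in U]);
pi=np.array([(u,edge(u,170,195)) for u in np.arange(72,225,10)])
W=w('w5',fo,38);p=np.polyfit(W[:,0],W[:,1],1);print('fence outer yaw',p[0],np.abs(np.polyval(p,W[:,0])-W[:,1]).max())
W=w('w5',pi,36);p=np.polyfit(W[:,0],W[:,1],1);print('short inner yaw',p[0],np.abs(np.polyval(p,W[:,0])-W[:,1]).max())
```

```text
back edge
96 314 [216 218 218 216 218 208 182 213 215 214 214 214 214 214 215 213]
110 313 [178 180 174 173 177 171 154 175 215 215 214 213 213 215 216 214]
124 312 [217 217 218 217 216 217 213 170 214 216 215 213 214 214 214 215]
138 312 [217 217 218 217 215 139 127 193 217 215 214 214 214 215 215 214]
152 311 [217 217 216 215 216 215 141 133 214 216 214 215 214 214 215 214]
166 311 [133 136 132 133 128 130 111 129 135 128 130 130 132 132 131 129]
180 310 [ 64  63  64  65  61  62  69 106 129 132 130 132 128 130 128 128]
194 310 [131 129 127 126 131 130 104 129 131 126 129 128 130 132 131 131]
208 309 [130 131 130 127 129 125 119 119 126 131 130 131 128 129 130 128]
222 309 [130 129 127 124 132 128  98 131 132 130 132 131 131 129 127 131]
236 308 [ 88  96 122 127 127 128 105 126 131 130 131 131 130 127 129 129]
250 308 [ 81  86  84  86  90  85  89 108 130 132 132 129 129 127 129 130]
fence outer yaw -0.013485150708975623 0.08217954319979981
short inner yaw -0.013141809130431274 0.10299487641856331
```

The fits show the fence at -0.0135 rad, the square at -0.0131 and the board at about -0.014. So it is flush and true to within about 0.5 mrad. Next is a short hold to check it's steady.

```bash
python3 -m inch '[{"turn":[0,0,0],"delta_pos":[0,0,0],"fingers":1},{"turn":[0,0,0],"delta_pos":[0,0,0],"fingers":1},{"turn":[0,0,0],"delta_pos":[0,0,0],"fingers":1},{"turn":[0,0,0],"delta_pos":[0,0,0],"fingers":1},{"turn":[0,0,0],"delta_pos":[0,0,0],"fingers":1},{"turn":[0,0,0],"delta_pos":[0,0,0],"fingers":1}]'; python3 st.py; python3 -c "
from workcell import finish_job; print(finish_job())"
```

```text
clock: 18.15
position: [604.5, 40.8, 39.8]
tcp_rot: [0.712, 0.702, -0.001, 0.0]
ft_force: [-9.4, -10.8, 9.8]
width: 0.252
18.15 [604.46  40.75  39.81] yaw -0.0151 z [-9.0e-04 -1.2e-03 -1.0e+00] T [-2.01  1.59  0.07] F [ -9.42 -10.79   9.78]
the job is handed in; nothing more can be done
None
```

The job is done and handed in at 18.2 s, with the gripper still holding the square and pressing it into the corner.

- **Chips:** I swept all three into the trough with the scraper in one pass. The last look at the trough, while I was bringing the square over, still showed them there.
- **Scraper:** it stands upright on the bench, beyond the trough and clear of the board.
- **Square:** I laid it flat on the board, slid it against the back fence, then pushed it along that fence until it swung the side fence out and stopped firm.
- **Last checks:** the hold was steady for half a second, pressing with about 9 N on the back fence, 11 N on the side fence and 10 N down. The wrist picture put the side fence at -0.0135 rad and the square at -0.0131, against about -0.014 for the board.

**Did not fully agree:**
- A faint dark line under 1 mm wide shows at the free end of the short leg, which could be a very small gap. The fitted angles say the two edges are parallel, so I left it.
- The tool's own yaw reading was -0.0151 rad, about 2 mrad off the square's angle in the picture.

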